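# Roll down a freshly bonded grip sleeve

### The job

The orange grip sleeve on the carbon tube has just been glued. Pick up the wooden pressing board by its handle, lay it flat over the whole sleeve and roll the tube under it along the rubber bed in one unbroken stroke, up or down whatever slope the bed is set to, until it drops into the groove against the aluminium stop, pressing steadily with about 10 N all the way (20 N crushes the tube, a light touch leaves the sleeve loose) and touching the tube with nothing but the board. Then lift the board straight off and lay it flat back on the middle of its blue felt, lined up with it, and leave the sander, knife and glue alone.

Things in the scene. Friction and masses are not known exactly. Their poses are not given: they have to be found in the camera images.
- bed: rolling bed fixed to the bench, origin at its underside's centre. Its plate, 170 (x) x 280 mm (y), turns on a cross pivot at y = 0, z = 20 mm and is clamped at an unmarked slope, up to 3 degrees up or down towards +y. Green rubber, top at z = 26 mm when level, from y = -140 to +85 mm with a 4 mm slot at y = 0; then a 20.5 mm groove and an aluminium angle, the stop, 16 mm above the rubber
- bed_seat (a point): where the tube's axis lies at mid-length, were the plate level, when home in the groove touching stop and rubber edge: bed frame x = 0, y = +93 mm, z = 35.6 mm, 2.7 mm lower than at the start. The plate's slope lifts or lowers the real place by up to 5 mm. Axes as the bed's; the tube rolls towards +y
- tube: black carbon tube, 25 mm diameter, 140 mm long, about 0.1 kg, with a flush orange sleeve 60 mm long round its middle. Origin on its axis at mid-length, x along the axis. It starts in the bed's slot, its axis 38 mm above the bed's origin, 93 mm from the seat. It rolls easily, half as far as a flat board moved over it. The board's force on it must stay below 20 N, and above 4 N on the way
- board: wooden pressing board, rubber-faced below, 150 (x) x 90 (y) x 13 mm, 0.28 kg, origin at the underside's centre, z up. Across its middle a flat-sided handle block 24 mm thick (x), 80 mm long (y), 13 to 55 mm above the underside: grasp it from above, fingers closing along the board's x. In use its x lies along the bed's y; start with the tube 45 to 55 mm ahead of the handle
- board_grip (a point): point in the handle, centred, 38 mm above the board's underside, a good height to grasp; axes as the board's
- rest: blue felt pad fixed to the bench left or right of the bed, 180 (x) x 115 mm (y), 4 mm thick, origin at its underside's centre; the board starts on it and goes back on it, length along length (either way round)
- sander: palm sander standing on the bench on the side of the bed away from the felt, foot 110 by 100 mm, 130 mm tall, 1.1 kg, origin at the centre of the underside: leave alone
- knife: yellow utility knife lying on the bench beyond the bed, 142 mm long, 20 mm wide, 16 mm high, origin under the handle: leave alone
- glue: white glue jar, 56 mm diameter, 85 mm tall, standing beyond the bed, origin at the centre of the underside: leave alone
Not all that is in view belongs to the job. Several things look just like the board: the one meant starts nearest to the robot's base.

How it is judged:
By the outcome, as a careful person would: the job done as asked, in the order asked, and still so for the second after the job is handed in, with the robot touching nothing.
It also fails if it takes over 72 s, if anything falls off the work surface, if the arm or the gripper's body presses on something with over 40 N, if the wrist force passes 120 N, or if a joint passes its speed limit or range.

### The arm

A 7-joint arm with a two-finger parallel gripper is mounted at the origin on the work surface. World frame = base frame: x ahead of the robot, y to its left, z up, the work surface at z = 0. Lengths are in m, angles in rad, forces in N, time in s.
With the tool pointing down it reaches from about 0.4 to 0.85 m from the base axis. Payload 10.4 kg.
Tool frame: the origin (TCP) lies on the centre line of the jaws, within the pads' length; the fingertips stand 14 mm ahead of it and the grasp point (between the pads) lies 5 mm behind it (tip_reach is the z of the fingertips in the tool frame, in m); z points along the fingers, x is the direction in which the jaws open and shut, and the axes are right-handed (so a half turn about z gives the same grasp; the last joint's range is limited). The gripper opens to 87 mm and grips with 3 to 60 N. Pads are 19 mm wide; open, the fingers measure 117 mm over their backs; the gripper's body (75 mm by 190 mm) begins 51 mm behind the grasp point.
Start: joints at [1.314, 0.332, -0.065, 1.46, 0.022, 1.35, -0.088], TCP at [0.145, -0.608, 0.237] pointing down, gripper open.
Joint ranges: [-2.6, 2.6], [-0.5, 2.12], [-1.47, 1.34], [0.16, 2.42], [-1.27, 4.41], [0.06, 2.06], [-2.6, 2.6]. Speed limits (rad/s): [2.22, 2.22, 2.79, 2.79, 3.14, 3.14, 3.14].

### API

Orientations are given as a unit quaternion [x, y, z, w].
In Python, from bench import * gives the robot as it stands.
- The arm moves only by the tool carry_out, never from a script. Its argument "rows" is a list of rows, each a list of 5 numbers: the closure, from -1 (fully open) to 1 (shut), so that 0 is half open, then the shift along the tool's x, y, z in units of 30 mm (1.0 is 30 mm), then the turn about the tool's z in units of 5 degrees (1.0 is 5 degrees). In form: [[jaw, x, y, z, turn], ...]. A call has 1 to 20 rows; each row shifts and turns the pose as measured when the row begins, along the tool's axes as they then stand; what a row does not reach is not made up. A row lasts 1/12 s, in which the tool goes at most 41.7 mm and 7.16 degrees, less where a joint would pass 70% of its speed; a pose out of reach is approached as far as the arm can. A call is refused whole if a number of a shift passes 1 or a number of a turn 1, either way. A call with a gripper value outside its range is refused whole. The fingers move at their own pace and stop on an object; "force" is the grip in N (left out, the last holds). Time passes only in rows, so rows that do not move let the fingers close. It gives the time, the measured TCP pose, the force and the opening at its end, in the units of the state.
- read_state(): the state, without advancing time (a new reading comes with each control period).
- camera(name): name is "side" or "top"; returns the picture (400x640x3 uint8, blue, green, red); there is no depth.
- camera_info(name): a dict with "fx", "fy", "cx", "cy" (pixels), "extrinsics" (4x4, takes a point from camera to world coordinates). Camera axes: x right, y down, z forward; pixel columns grow to the right and rows downward; lengths in m; the calibration is good to about 2 mm. A picture is of the moment at which its call begins. camera_info takes no time and is no camera call.
- close_job(): hands the job in, once; it reports no verdict.
Trained networks look in the newest picture that a camera, given by its name, has taken for a name from the list of things; names that differ only in an ending like _2 or _b are one class to them, and where a whole thing is asked for, a point or a joint stands for the part that bears it (a point fixed in the world has none). Each returns a list of dicts, best first, with "conf" (0 to 1); they miss things now and then, are a little off and sometimes report something else, mostly with a low value. They report only what shows in the picture. A call takes as long as a camera call. They do not tell look-alikes from the thing itself.
- recognise(query, camera): "box" ([centre column, centre row, width, height] in pixels, round what is visible of it).
- silhouettes(query, camera): "mask" (400x640 bool, what is visible of it) and "box" ([centre column, centre row, width, height] in pixels, round what is visible of it).
- pinpoint(query, camera): "xy" ([column, row] in pixels: a listed point, or the origin of a listed thing).
The state is a dict: "time": time; "joint_positions": joint angles; "joint_vel": joint speeds; "joint_torque": joint torques, N m; "ee_pos": TCP position; "eef_rot": TCP orientation; "ft_force": force on the tool from outside, world axes, zero at the start; "torque": the same for the moment, N m; "width": finger opening in m.
Only numpy, scipy, OpenCV 4.12 (cv2) and the standard library are available. Lean on these libraries where they do the work, as an engineer would, in place of code of your own. Each camera call takes 0.05 s, during which the arm holds its last target. There are 200 camera calls.

## Working session

There is one attempt and no reset: what is moved stays moved. The work goes in short steps, Python scripts to look and compute and a tool call to move; the robot and the scene stay as the last step left them, time stands still between calls to the robot, and variables do not carry over. Pictures are saved under pics/ and viewed, about 8 in all and at most 12, crops included, and the job is handed in when it is done.

Besides the shell and the picture viewer there is one more tool, called after "Call:" in YAML: its name, and indented under it one key for each argument. carry_out: Moves the arm, as the interface text tells. Its arguments: {"type":"object","properties":{"rows":{"type":"array","items":{"type":"array","items":{"type":"number"}}},"force":{"type":"number"}},"required":["rows"]}

```bash
mkdir -p pics; ls
python3 - <<'E'
from bench import *
import cv2
s=read_state(); print(s)
for n in("side","top"):
    im=camera(n); cv2.imwrite(f"pics/{n}0.png",im); c=camera_info(n); print(n,c)
    for q in("board","board_grip","bed","tube","rest","bed_seat"):
        try:print(q,[(r['xy'],round(r['conf'],2)) for r in pinpoint(q,n)])
        except Exception as e:print(q,e)
E
```

```text
pics
{'time': 0.0, 'joint_positions': array([ 1.31439688,  0.33286652, -0.06468917,  1.46095273,  0.02158673,
        1.34991937, -0.08849299]), 'joint_vel': array([-7.42521421e-04, -5.45887252e-05,  1.36663690e-03,  2.29397569e-04,
        1.10583427e-03, -7.36441971e-04,  1.20917572e-04]), 'joint_torque': array([-5.97507624e-04, -6.23254967e+01,  2.41122994e-02, -3.89883506e+01,
       -6.13435660e-02,  4.01037850e-02,  1.34067259e-04]), 'ee_pos': array([ 0.14470104, -0.6076278 ,  0.2357518 ]), 'eef_rot': array([ 7.84757696e-01, -6.19802252e-01, -5.87323771e-04, -4.25986519e-04]), 'ft_force': array([ 0.14646785, -0.67141262, -0.05486967]), 'torque': array([-0.0289201 ,  0.01380849, -0.00777424]), 'width': 0.08697128797898804}
side {'fx': 383.86697840564744, 'fy': 383.86697840564744, 'cx': 310.2494218707153, 'cy': 202.5771275735639, 'extrinsics': array([[-0.909265  , -0.30807666,  0.27986769,  0.31492643],
       [-0.41592321,  0.69783406, -0.58312564,  0.71675964],
       [-0.01565381, -0.64661921, -0.76265232,  0.84046865],
       [ 0.        ,  0.        ,  0.        ,  1.        ]])}
board [([284.6, 304.2], 0.82)]
board_grip [([287.8, 295.0], 0.67)]
bed [([367.7, 197.1], 0.62)]
tube [([366.5, 190.0], 0.88)]
rest []
bed_seat [([355.3, 213.1], 0.61)]
top {'fx': 378.9130974978372, 'fy': 378.9130974978372, 'cx': 324.4678575199957, 'cy': 201.51188802381438, 'extrinsics': array([[-0.00402574, -0.98845721,  0.15144684,  0.44456145],
       [-0.99998957,  0.00430596,  0.00152239,  0.10772164],
       [-0.00215694, -0.15143914, -0.98846423,  1.09135086],
       [ 0.        ,  0.        ,  0.        ,  1.        ]])}
board [([151.2, 250.7], 0.81), ([230.5, 226.5], 0.75)]
board_grip [([223.1, 224.0], 0.69), ([150.2, 248.6], 0.61)]
bed [([364.9, 245.5], 0.64)]
tube [([363.9, 244.8], 0.87)]
rest []
bed_seat [([329.2, 244.1], 0.76)]
```

View pics/top0.png

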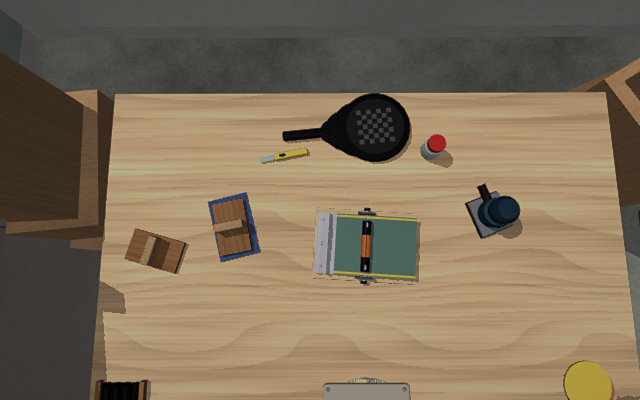

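View pics/side0.png

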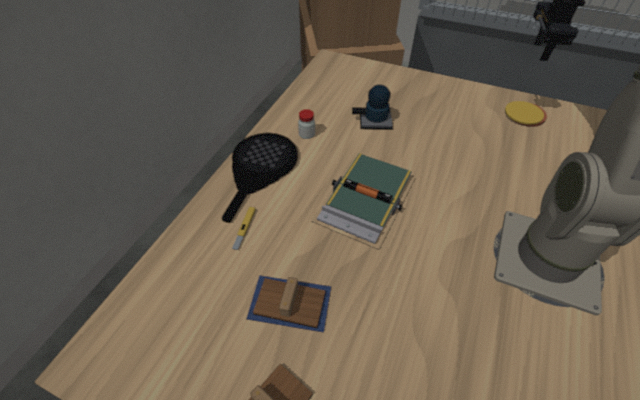

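```bash
cat > h.py <<'E'
from bench import *
import cv2, numpy as np
from scipy.optimize import minimize
from scipy.spatial.transform import Rotation as R
UP=4
def cam(n):
    c=camera_info(n); return c,np.linalg.inv(c['extrinsics'])
CAM={n:cam(n) for n in("side","top")}
def proj(n,P):
    c,E=CAM[n]; q=np.atleast_2d(P)@E[:3,:3].T+E[:3,3]
    return np.c_[c['fx']*q[:,0]/q[:,2]+c['cx'],c['fy']*q[:,1]/q[:,2]+c['cy']]
def tri(uv):   # dict cam->pixel, least squares ray meeting
    A=np.zeros((3,3));b=np.zeros(3);L=[]
    for n,(u,v) in uv.items():
        c,_=CAM[n];X=c['extrinsics'];d=X[:3,:3]@[(u-c['cx'])/c['fx'],(v-c['cy'])/c['fy'],1];d/=np.linalg.norm(d)
        M=np.eye(3)-np.outer(d,d);A+=M;b+=M@X[:3,3];L.append((M,X[:3,3]))
    p=np.linalg.solve(A,b);return p,[np.linalg.norm(M@(p-o)) for M,o in L]
def box(x0,x1,y0,y1,z0,z1): return np.array([[x,y,z] for x in(x0,x1) for y in(y0,y1) for z in(z0,z1)])/1000
t=np.linspace(0,2*np.pi,24)
MODEL={'board':[box(-75,75,-45,45,0,13),box(-12,12,-40,40,13,55)],
 'tube':[np.array([[x,12.5*np.cos(a),12.5*np.sin(a)] for x in(-70,70) for a in t])/1000],
 'rest':[box(-90,90,-57.5,57.5,0,4)]}
def render(n,parts,p):
    im=np.zeros((400*UP,640*UP),np.uint8); r=R.from_euler('z',p[3])
    for q in parts:
        uv=(proj(n,r.apply(q)+p[:3])+.5)*UP
        cv2.fillConvexPoly(im,cv2.convexHull(uv.astype(np.int32)),1)
    return cv2.resize(im,(640,400),interpolation=cv2.INTER_AREA) if 0 else im
def fit(name,masks,p0,free=(0,1,2,3)):
    big={n:cv2.resize(m.astype(np.uint8),None,fx=UP,fy=UP,interpolation=cv2.INTER_NEAREST) for n,m in masks.items()}
    def full(v): p=np.array(p0,float);p[list(free)]+=np.array(v)*.01;return p
    def cost(v):
        p=full(v);return sum(1-(r&b).sum()/(r|b).sum() for n,b in big.items() for r in[render(n,MODEL[name],p)])
    res=minimize(cost,np.zeros(len(free)),method='Nelder-Mead',options=dict(initial_simplex=np.vstack([np.zeros(len(free)),np.eye(len(free))*1.5]),xatol=.01,fatol=1e-4,maxfev=250))
    return full(res.x),res.fun
E
python3 - <<'E'
from h import *
for q,top,side in(('board_grip',(223.1,224.0),(287.8,295.)),('board',(230.5,226.5),(284.6,304.2)),('tube',(363.9,244.8),(366.5,190.)),('bed_seat',(329.2,244.1),(355.3,213.1)),('bed',(364.9,245.5),(367.7,197.1))):
    print(q,*tri(dict(top=top,side=side)))
for n in CAM: camera(n)
out={}
for q in('board','tube','bed','rest'):
    for n in CAM:
        for i,r in enumerate(silhouettes(q,n)):
            print(q,n,i,round(r['conf'],2),np.round(r['box']),r['mask'].sum(), cv2.minAreaRect(np.argwhere(r['mask'])[:,::-1].astype(np.float32))); out[f'{q}_{n}_{i}']=r['mask']
np.savez('m.npz',**out)
E
```

```text
board_grip [0.53835881 0.38517705 0.0605354 ] [np.float64(0.003365585025652267), np.float64(0.003365585025652434)]
board [5.44017638e-01 3.82122095e-01 5.03774471e-04] [np.float64(0.004233359124400078), np.float64(0.004233359124399857)]
tube [0.48370173 0.00117696 0.04232583] [np.float64(0.0006070637813848055), np.float64(0.0006070637813848273)]
bed_seat [0.48409546 0.09634328 0.04798759] [np.float64(0.0023343146997080754), np.float64(0.0023343146997080117)]
bed [ 0.48102552 -0.00565701  0.00673443] [np.float64(0.0026824779628098804), np.float64(0.002682477962809909)]
board side 0 0.93 [280. 381.  69.  38.] 1318 ((281.0, 382.0), (62.0, 34.0), 0.0)
board side 1 0.62 [289. 302.  77.  47.] 2475 ((289.3999938964844, 299.20001220703125), (66.3807144165039, 44.470741271972656), 12.52880573272705)
board top 0 0.89 [232. 229.  42.  56.] 1698 ((230.5600128173828, 227.0800018310547), (52.77120590209961, 34.16712188720703), 79.69515228271484)
board top 1 0.81 [153. 252.  66.  42.] 1790 ((154.41632080078125, 250.62615966796875), (54.52138900756836, 33.84386444091797), 16.8583984375)
tube side 0 
[... 293 characters left out ...]
373. 107.  44.  44.] 1246 ((371.586669921875, 107.75750732421875), (46.11030578613281, 39.60757064819336), 84.64418029785156)
bed side 1 0.61 [363. 201. 100.  96.] 5356 ((364.0779113769531, 197.16006469726562), (77.05736541748047, 87.22528839111328), 24.227745056152344)
rest side 0 0.96 [290. 304.  83.  64.] 1073 ((288.19024658203125, 302.3162841796875), (79.603515625, 48.061832427978516), 9.130176544189453)
rest top 0 0.97 [232. 226.  50.  69.] 718 ((233.54856872558594, 226.4890899658203), (63.60076141357422, 40.681392669677734), 77.34745025634766)
rest top 1 0.42 [365. 246. 107.  76.] 6864 ((364.5675048828125, 245.48080444335938), (103.12042236328125, 75.28123474121094), 2.544804573059082)
```

Run:
```python
from h import *
m=np.load('m.npz')
def rep(l,r):print(l,np.round(r[0],4),round(np.rad2deg(r[0][3]),2),'cost',round(r[1],3))
b=dict(side=m['board_side_1'],top=m['board_top_0'])
rep('board',fit('board',b,[.541,.383,.004,.2]))
rep('board top only',fit('board',dict(top=b['top']),[.541,.383,.004,.2],(0,1,3)))
rt=dict(side=m['rest_side_0'],top=m['rest_top_0'])
for n in rt: # fill the hole
    h=cv2.convexHull(np.argwhere(rt[n])[:,::-1].astype(np.int32));z=np.zeros((400,640),np.uint8);cv2.fillConvexPoly(z,h,1);rt[n]=z>0
rep('rest',fit('rest',rt,[.541,.383,0.,.2])) 
t=dict(side=m['tube_side_0'],top=m['tube_top_0'])
rep('tube',fit('tube',t,[.484,.001,.04,-.03]))
rep('tube fix z',fit('tube',t,[.484,.001,.038,-.03],(0,1,3)))
# visual overlay crops
vis=[]
for n,(x,y,w,h) in(('top',(200,180,240,120)),('side',(230,150,200,190))):
    im=cv2.imread(f'pics/{n}0.png')[y:y+h,x:x+w]; vis.append(cv2.resize(im,None,fx=600/w/(1 if n=='top' else 1.9),fy=600/w/(1 if n=='top' else 1.9),interpolation=cv2.INTER_CUBIC))
w=max(v.shape[1] for v in vis); cv2.imwrite('pics/c.png',np.vstack([cv2.copyMakeBorder(v,0,0,0,w-v.shape[1],0) for v in vis]))
```

```text
board [ 0.5389  0.3753 -0.0007  0.2063] 11.82 cost 0.088
board top only [0.5389 0.3748 0.004  0.2094] 12.0 cost 0.041
rest [ 0.5413  0.3723 -0.0022  0.2225] 12.75 cost 0.098
tube [ 0.4828 -0.0032  0.0371 -0.0562] -3.22 cost 0.175
tube fix z [ 0.4824 -0.0032  0.038  -0.0352] -2.02 cost 0.211
```

View pics/c.png

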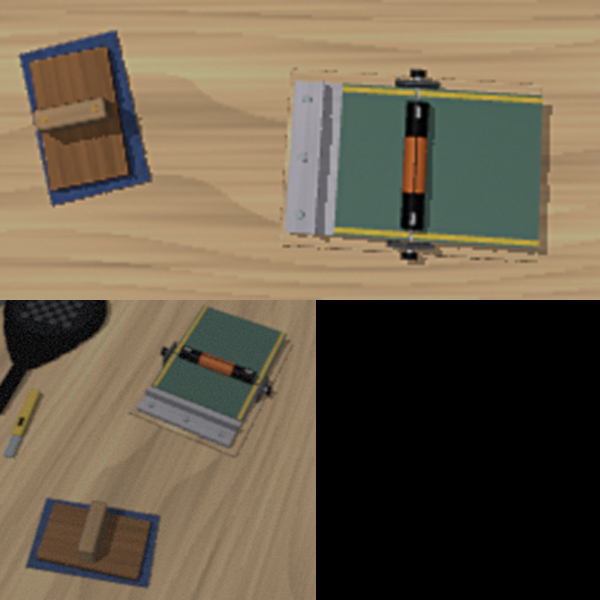

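Run:
```python
from h import *
roi={'top':(320,205,425,285),'side':(310,145,420,250)}
L={}
for n,(x0,y0,x1,y1) in roi.items():
    im=cv2.imread(f'pics/{n}0.png'); hsv=cv2.cvtColor(im,cv2.COLOR_BGR2HSV)
    k=cv2.inRange(hsv,(20,110,90),(35,255,255)); z=np.zeros_like(k); z[y0:y1,x0:x1]=k[y0:y1,x0:x1]
    _,lab,st,ce=cv2.connectedComponentsWithStats(cv2.dilate(z,np.ones((5,5))))
    c,_=CAM[n];K=np.array([[c['fx'],0,c['cx']],[0,c['fy'],c['cy']],[0,0,1]]);X=c['extrinsics']
    lines=[]
    pts=np.argwhere(z)[:,::-1].astype(np.float32)
    # split by projected bed centre line
    a=proj(n,[[.4837,-.003,.03],[.4837-.1*np.sin(-.055),.1,.03]]);d=a[1]-a[0]
    s=np.cross(d,pts-a[0])
    for sg in(1,-1):
        p=pts[s*sg>0]
        vx,vy,px,py=cv2.fitLine(p,cv2.DIST_HUBER,0,.01,.01).ravel()
        res=np.abs((p-[px,py])@[-vy,vx]); 
        p=p[res<1.5];vx,vy,px,py=cv2.fitLine(p,cv2.DIST_HUBER,0,.01,.01).ravel()
        r=[X[:3,:3]@np.linalg.solve(K,[u,v,1]) for u,v in((px-30*vx,py-30*vy),(px+30*vx,py+30*vy))]
        N=np.cross(*r);N/=np.linalg.norm(N);lines.append((N,N@X[:3,3]));
        print(n,sg,len(p),round(res.mean(),2),[px,py],np.rad2deg(np.arctan2(vy,vx)))
    L[n]=lines
for i in(0,1):
  for j in (0,1):
    (n1,d1),(n2,d2)=L['top'][i],L['side'][j]
    D=np.cross(n1,n2);D/=D[1]
    P=np.linalg.solve([n1,n2,[0,1,0]],[d1,d2,0])
    print(i,j,'at y=0',P,'yaw',np.rad2deg(np.arctan(-D[0])),'slope deg',np.rad2deg(np.arctan(D[2])))
```

```text
top 1 180 0.58 [np.float32(376.98535), np.float32(217.40779)] 3.4274447
top -1 197 0.61 [np.float32(374.70422), np.float32(274.24118)] 3.9097593
side 1 127 0.55 [np.float32(343.58508), np.float32(178.9915)] -57.05403
side -1 142 0.59 [np.float32(394.47595), np.float32(198.52464)] -62.608803
0 0 at y=0 [0.56446526 0.         0.02388669] yaw -3.9175638678165625 slope deg -1.8813131261868647
0 1 at y=0 [ 0.9629181   0.         -3.32889146] yaw -4.008766456748519 slope deg -2.6512028228495215
1 0 at y=0 [0.41787823 0.         0.43628402] yaw -4.012762384595733 slope deg -2.1500911885856326
1 1 at y=0 [0.40590625 0.         0.02372145] yaw -3.9998275567778334 slope deg -2.5972499424531037<stdin>:13: DeprecationWarning: Arrays of 2-dimensional vectors are deprecated. Use arrays of 3-dimensional vectors instead. (deprecated in NumPy 2.0)
```

Call:
carry_out:
  rows:
    - [-1,0,-0.9,0,-0.5]
    - [-1,0,-0.9,0,-0.5]
    - [-1,0,-0.9,0,-0.5]
    - [-1,0,-0.9,0,-0.5]
    - [-1,0,-0.9,0,-0.5]
    - [-1,0,-0.9,0,-0.5]
    - [-1,0,-0.9,0,-0.5]
    - [-1,0,-0.9,0,-0.5]
    - [-1,0,-0.9,0,-0.5]
    - [-1,0,-0.9,0,-0.5]
    - [-1,0,-0.9,0,-0.5]
    - [-1,0,-0.9,0,-0.5]
    - [-1,0,-0.9,0,-0.5]
    - [-1,0,-0.9,0,-0.5]
    - [-1,0,-0.9,0,-0.5]
    - [-1,0,-0.9,0,-0.5]
    - [-1,0,-0.9,0,-0.5]
    - [-1,0,-0.9,0,-0.5]
    - [-1,0,-0.9,0,-0.5]
    - [-1,0,-0.9,0,-0.5]

```text
time: 2.87
ee_pos: [0.5815, -0.2546, 0.2362]
eef_rot: [0.98, -0.197, 0.001, -0.001]
ft_force: [0.4, -0.8, -0.6]
width: 0.087
```

```bash
cat >> h.py <<'E'
def yaw(s=None):
    s=s or read_state();x=R.from_quat(s['eef_rot']).as_matrix();return np.degrees(np.arctan2(x[1,0],x[0,0]))
def show(target=None,tyaw=None,s=None):
    s=s or read_state();M=R.from_quat(s['eef_rot']).as_matrix()
    print('t',round(s['time'],2),'pos',np.round(s['ee_pos'],4),'yaw',round(yaw(s),2),'tilt',np.round(M[:2,2],4),'F',np.round(s['ft_force'],2),'T',np.round(s['torque'],2),'w',round(s['width'],4),'j7',round(s['joint_positions'][6],2))
    if target is not None: print(' shift in tool axes, units:',np.round(M.T@(np.array(target)-s['ee_pos'])/.03,2), 'turn units',None if tyaw is None else round(-(tyaw-yaw(s))/5,2))
E
python3 -c "
from h import *
show([.539,.378,.13],12)"
```

```text
t 2.87 pos [ 0.5815 -0.2546  0.2362] yaw -22.7 tilt [0.0027 0.0015] F [ 0.35 -0.76 -0.57] T [-0.03 -0.13  0.03] w 0.087 j7 -0.17
 shift in tool axes, units: [ -9.45 -18.9    3.57] turn units -6.94
```

Call:
carry_out:
  rows:
    - [-1,-0.4,-0.8,0,-0.35]
    - [-1,-0.38,-0.8,0,-0.35]
    - [-1,-0.35,-0.85,0,-0.35]
    - [-1,-0.32,-0.85,0,-0.35]
    - [-1,-0.3,-0.85,0,-0.35]
    - [-1,-0.27,-0.85,0,-0.35]
    - [-1,-0.24,-0.9,0,-0.35]
    - [-1,-0.21,-0.9,0,-0.35]
    - [-1,-0.18,-0.9,0,-0.35]
    - [-1,-0.15,-0.9,0,-0.35]
    - [-1,-0.12,-0.9,0,-0.35]
    - [-1,-0.1,-0.9,0,-0.35]
    - [-1,-0.07,-0.9,0,-0.35]
    - [-1,-0.04,-0.9,0,-0.35]
    - [-1,0,-0.9,0.3,-0.35]
    - [-1,0.02,-0.9,0.3,-0.35]
    - [-1,0.05,-0.9,0.3,-0.35]
    - [-1,0.08,-0.9,0.3,-0.35]
    - [-1,0.1,-0.7,0.3,-0.2]
    - [-1,0,0,0,0]

```text
time: 4.53
ee_pos: [0.5316, 0.3141, 0.1958]
eef_rot: [0.992, 0.128, 0.006, -0.005]
ft_force: [-0.8, 0.9, 0.2]
width: 0.0873
```

```bash
python3 -c "
from h import *
show([.539,.378,.13],12)"
```

```text
t 4.53 pos [0.5316 0.3141 0.1958] yaw 14.75 tilt [0.0112 0.0116] F [-0.83  0.92  0.19] T [ 0.05 -0.08  0.05] w 0.0873 j7 -0.57
 shift in tool axes, units: [ 0.75 -1.98  2.22] turn units 0.55
```

Call:
carry_out:
  rows:
    - [-1,0.25,-0.65,0.5,0.2]
    - [-1,0.25,-0.65,0.5,0.2]
    - [-1,0.25,-0.6,0.5,0.1]
    - [-1,0,0,0.5,0]
    - [-1,0,0,0,0]
    - [-1,0,0,0,0]

```text
time: 5.03
ee_pos: [0.537, 0.3849, 0.1358]
eef_rot: [0.994, 0.111, 0.006, -0.006]
ft_force: [-0.5, -1.0, 0.2]
width: 0.0869
```

```bash
python3 -c "
from h import *
show([.539,.378,.13],12)
im=camera('side')[180:400,180:440];cv2.imwrite('pics/s1.png',cv2.resize(im,None,fx=2.5,fy=2.5))
for n in ('top',):
  camera(n); print([(r['xy'],r['conf']) for r in pinpoint('board_grip',n)])
print([(r['xy'],r['conf']) for r in pinpoint('board_grip','side')])
print(proj('side',[[.539,.378,.042],[.539,.372,.042]]),proj('top',[[.539,.375,.042]]))
"
```

```text
t 5.03 pos [0.537  0.3849 0.1358] yaw 12.76 tilt [0.0113 0.0142] F [-0.49 -1.    0.16] T [-0.   -0.03 -0.02] w 0.0869 j7 -0.73
 shift in tool axes, units: [0.01 0.24 0.19] turn units 0.15
[([226.0, 227.2], 0.8), ([148.4, 247.5], 0.64), ([488.2, 213.9], 0.24)]
[([288.0, 294.5], 0.76)]
[[288.01546373 295.70605316]
 [289.20228918 293.49099528]] [[228.87381051 225.542634  ]]
```

View pics/s1.png

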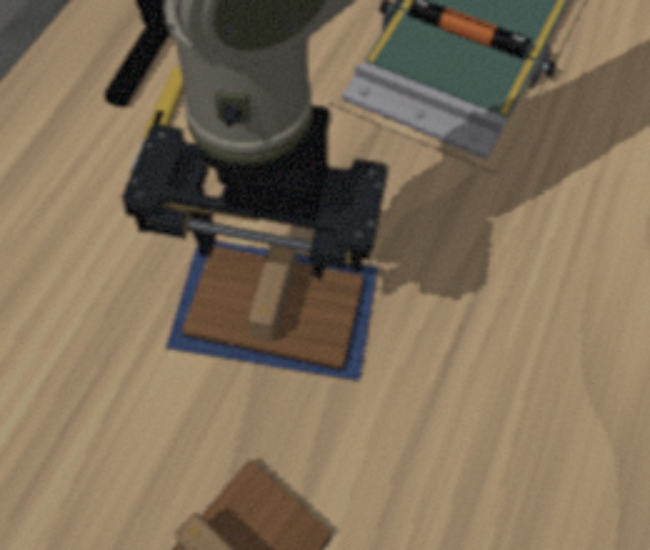

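Call:
carry_out:
  rows:
    - [-1,0,0.2,0.5,0.1]
    - [-1,0,0,0.5,0]
    - [-1,0,0,0.5,0]
    - [-1,0,0,0.5,0]
    - [-1,0,0,0.3,0]
    - [-1,0,0,0,0]

```text
time: 5.73
ee_pos: [0.5438, 0.3773, 0.0674]
eef_rot: [0.995, 0.104, 0.011, -0.007]
ft_force: [0.4, -1.0, -0.9]
width: 0.0874
```

```bash
python3 -c "
from h import *
show([.5385,.378,.037],12)"
```

```text
t 5.73 pos [0.5438 0.3773 0.0674] yaw 11.89 tilt [0.0199 0.0161] F [ 0.38 -1.02 -0.93] T [-0.02 -0.04 -0.04] w 0.0874 j7 -0.76
 shift in tool axes, units: [-0.19 -0.05  1.01] turn units -0.02
```

Call:
carry_out:
  rows:
    - [-1,-0.1,0,0.5,0]
    - [-1,-0.1,0,0.45,0]
    - [-1,0,0,0,0]

```text
time: 5.98
ee_pos: [0.5386, 0.3768, 0.0379]
eef_rot: [0.995, 0.104, 0.011, -0.007]
ft_force: [-0.4, -0.1, -0.2]
width: 0.0868
```

```bash
python3 -c "
from h import *
show([.5385,.378,.037],12)"
```

```text
t 5.98 pos [0.5386 0.3768 0.0379] yaw 11.89 tilt [0.0202 0.0166] F [-0.38 -0.09 -0.24] T [-0.06 -0.13 -0.04] w 0.0868 j7 -0.78
 shift in tool axes, units: [ 0.   -0.04  0.03] turn units -0.02
```

Call:
carry_out:
  force: 60
  rows:
    - [1,0,0,0,0]
    - [1,0,0,0,0]
    - [1,0,0,0,0]
    - [1,0,0,0,0]
    - [1,0,0,0,0]
    - [1,0,0,0,0]
    - [1,0,0,0,0]
    - [1,0,0,0,0]

```text
time: 6.65
ee_pos: [0.5402, 0.3782, 0.0416]
eef_rot: [0.994, 0.104, 0.013, -0.008]
ft_force: [0.8, 1.1, 0.9]
width: 0.0417
```

```bash
python3 -c "
from h import *
show([.5385,.378,.14],12)"
```

```text
t 6.65 pos [0.5402 0.3782 0.0416] yaw 11.89 tilt [0.0237 0.0192] F [0.83 1.06 0.89] T [-0.03 -0.08 -0.  ] w 0.0417 j7 -0.78
 shift in tool axes, units: [ 0.03 -0.05 -3.28] turn units -0.02
```

Call:
carry_out:
  rows:
    - [1,-0.06,0.02,0.12,0]
    - [1,-0.01,0,0.015,0]
    - [1,-0.01,0,0.015,0]
    - [1,-0.01,0,0.015,0]
    - [1,-0.01,0,0.015,0]
    - [1,-0.01,0,0.015,0]

```text
time: 7.15
ee_pos: [0.5382, 0.3774, 0.0378]
eef_rot: [0.995, 0.103, 0.014, -0.009]
ft_force: [-0.2, -1.0, 4.3]
width: 0.0235
```

```bash
python3 -c "
from h import *
show([.5385,.378,.14],12)"
```

```text
t 7.15 pos [0.5382 0.3774 0.0378] yaw 11.8 tilt [0.0262 0.0202] F [-0.18 -0.99  4.31] T [-0.32  0.28  0.02] w 0.0235 j7 -0.79
 shift in tool axes, units: [ 0.11 -0.07 -3.4 ] turn units -0.04
```

Call:
carry_out:
  rows:
    - [1,0,0,0.06,0]
    - [1,0,0,0.06,0]
    - [1,0,0,0.06,0]

```text
time: 7.4
ee_pos: [0.5385, 0.3775, 0.0373]
eef_rot: [0.995, 0.102, 0.014, -0.008]
ft_force: [-5.0, -6.4, 19.9]
width: 0.0238
```

```bash
python3 -c "
from h import *
show([.5385,.378,.14],12)"
```

```text
t 7.4 pos [0.5385 0.3775 0.0373] yaw 11.73 tilt [0.027  0.0185] F [-5.04 -6.45 19.89] T [-1.56  2.07  0.05] w 0.0238 j7 -0.79
 shift in tool axes, units: [ 0.11 -0.06 -3.42] turn units -0.05
```

Call:
carry_out:
  rows:
    - [1,0,0,-0.3,0]
    - [1,0,0,-0.8,0]
    - [1,0,0,-0.8,0]
    - [1,0,0,-0.8,0]
    - [1,0,0,-0.4,0]

```text
time: 7.82
ee_pos: [0.5329, 0.3734, 0.129]
eef_rot: [0.995, 0.103, 0.01, -0.005]
ft_force: [-0.0, 0.4, -2.7]
width: 0.0238
```

```bash
python3 -c "
from h import *
show([.485,-.05,.13],86)"
```

```text
t 7.82 pos [0.5329 0.3734 0.129 ] yaw 11.79 tilt [0.0185 0.0128] F [-0.01  0.44 -2.69] T [ 0.04 -0.16  0.03] w 0.0238 j7 -0.74
 shift in tool axes, units: [-4.45 13.49 -0.24] turn units -14.84
```

Call:
carry_out:
  rows:
    - [1,-0.29,0.85,0,-1]
    - [1,-0.36,0.82,0,-1]
    - [1,-0.43,0.79,0,-1]
    - [1,-0.5,0.75,0,-1]
    - [1,-0.57,0.7,0,-1]
    - [1,-0.62,0.65,0,-1]
    - [1,-0.68,0.59,0,-1]
    - [1,-0.73,0.53,0,-1]
    - [1,-0.77,0.47,0,-1]
    - [1,-0.81,0.4,0,-1]
    - [1,-0.84,0.32,0,-1]
    - [1,-0.86,0.25,0,-1]
    - [1,-0.88,0.17,0,-1]

```text
time: 8.9
ee_pos: [0.491, 0.0165, 0.1196]
eef_rot: [0.763, 0.646, 0.011, -0.001]
ft_force: [0.8, -0.2, -2.8]
width: 0.0238
```

```bash
python3 -c "
from h import *
show([.4815,-.051,.11],86)"
```

```text
t 8.9 pos [0.491  0.0165 0.1196] yaw 80.45 tilt [0.015  0.0164] F [ 0.77 -0.19 -2.84] T [ 0.04 -0.24  0.04] w 0.0238 j7 1.09
 shift in tool axes, units: [-2.28  0.06  0.28] turn units -1.11
```

Call:
carry_out:
  rows:
    - [1,-0.7,0.05,0.05,-0.4]
    - [1,-0.7,0.0,0.05,-0.4]
    - [1,-0.65,0,0.05,-0.25]
    - [1,0,0,0,0]

```text
time: 9.23
ee_pos: [0.4815, -0.0549, 0.1116]
eef_rot: [0.732, 0.681, 0.009, -0.001]
ft_force: [0.1, -0.7, -3.7]
width: 0.0239
```

```bash
python3 -c "
from h import *
show([.4815,-.051,.11],86)
a=camera('top')[170:320,290:450];b=camera('side')[120:260,280:450]
cv2.imwrite('pics/b.png',np.hstack([cv2.resize(a,(400,375),interpolation=3),cv2.resize(b,(400,375),interpolation=3)]))"
```

```text
t 9.23 pos [ 0.4815 -0.0549  0.1116] yaw 85.89 tilt [0.0117 0.0136] F [ 0.07 -0.74 -3.66] T [ 0.07 -0.12 -0.  ] w 0.0239 j7 1.33
 shift in tool axes, units: [ 0.13 -0.01  0.06] turn units -0.02
```

View pics/b.png

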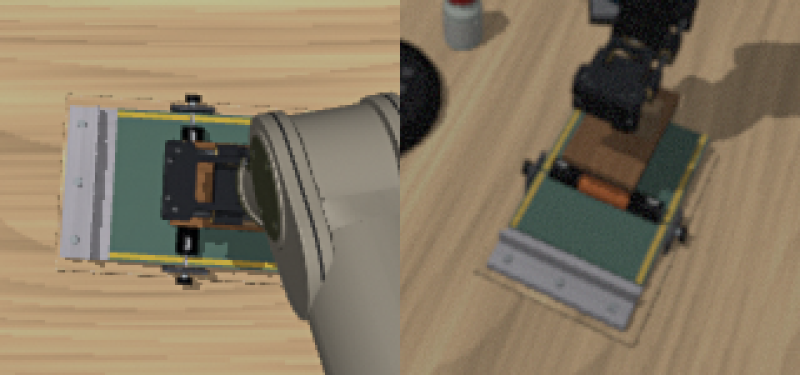

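Call:
carry_out:
  rows:
    - [1,0.1,0,0.35,0]
    - [1,0,0,0.35,0]
    - [1,0,0,0.1,0]

```text
time: 9.58
ee_pos: [0.4831, -0.0451, 0.0867]
eef_rot: [0.731, 0.682, 0.01, -0.001]
ft_force: [-0.7, -0.1, -3.3]
width: 0.0236
```

```bash
python3 -c "
from h import *
show([.4815,-.0515,.084],86)"
```

```text
t 9.58 pos [ 0.4831 -0.0451  0.0867] yaw 86.07 tilt [0.0143 0.0151] F [-0.68 -0.08 -3.27] T [ 0.04 -0.06  0.01] w 0.0236 j7 1.28
 shift in tool axes, units: [-0.22 -0.04  0.08] turn units 0.01
```

Call:
carry_out:
  rows:
    - [1,-0.28,-0.04,0.0,0]

```text
time: 9.67
ee_pos: [0.481, -0.0508, 0.0854]
eef_rot: [0.73, 0.684, 0.011, -0.002]
ft_force: [-0.2, -1.2, -3.0]
width: 0.0237
```

```bash
python3 -c "
from h import *
show([.4815,-.0515,.084],86)"
```

```text
t 9.67 pos [ 0.481  -0.0508  0.0854] yaw 86.3 tilt [0.0131 0.0169] F [-0.19 -1.22 -2.99] T [ 0.13 -0.12 -0.04] w 0.0237 j7 1.3
 shift in tool axes, units: [-0.02  0.02  0.05] turn units 0.06
```

Call:
carry_out:
  rows:
    - [1,-0.03,0.02,0.05,0.05]

```text
time: 9.75
ee_pos: [0.4812, -0.0524, 0.0835]
eef_rot: [0.731, 0.682, 0.01, -0.002]
ft_force: [-2.4, -1.2, 7.1]
width: 0.0237
```

Call:
carry_out:
  rows:
    - [1,0,0,0.035,0]

```text
time: 9.83
ee_pos: [0.4815, -0.0522, 0.0829]
eef_rot: [0.731, 0.682, 0.01, -0.002]
ft_force: [-3.3, -0.1, 12.3]
width: 0.0237
```

```bash
python3 -c "
from h import *
show([.4815,-.0515,.084],86)"
```

```text
t 9.83 pos [ 0.4815 -0.0522  0.0829] yaw 86.05 tilt [0.0122 0.017 ] F [-3.25 -0.1  12.33] T [0.78 1.06 0.11] w 0.0237 j7 1.3
 shift in tool axes, units: [ 0.02 -0.   -0.04] turn units 0.01
```

Call:
carry_out:
  rows:
    - [1,0.12,0,0.02,0]

```text
time: 9.92
ee_pos: [0.4819, -0.0493, 0.0829]
eef_rot: [0.731, 0.682, 0.01, -0.002]
ft_force: [-5.9, -0.9, 13.6]
width: 0.0236
```

Call:
carry_out:
  rows:
    - [1,0.15,-0.02,0.0,0]

```text
time: 10.0
ee_pos: [0.4819, -0.0449, 0.0834]
eef_rot: [0.732, 0.682, 0.01, -0.002]
ft_force: [-0.7, -0.1, 0.4]
width: 0.0236
```

Call:
carry_out:
  rows:
    - [1,0.15,-0.01,0.012,0]

```text
time: 10.08
ee_pos: [0.4821, -0.0403, 0.0835]
eef_rot: [0.732, 0.681, 0.01, -0.002]
ft_force: [-1.2, -0.3, 1.0]
width: 0.0236
```

Call:
carry_out:
  rows:
    - [1,0.15,-0.01,0.024,0]

```text
time: 10.17
ee_pos: [0.4825, -0.0355, 0.0831]
eef_rot: [0.732, 0.681, 0.01, -0.002]
ft_force: [-0.4, 0.0, 4.9]
width: 0.0235
```

Call:
carry_out:
  rows:
    - [1,0.15,-0.02,0.028,0]

```text
time: 10.25
ee_pos: [0.4829, -0.0305, 0.083]
eef_rot: [0.732, 0.681, 0.01, -0.001]
ft_force: [-2.2, -0.9, 10.9]
width: 0.0234
```

Call:
carry_out:
  rows:
    - [1,0.18,-0.02,0.022,0]

```text
time: 10.33
ee_pos: [0.4833, -0.0246, 0.083]
eef_rot: [0.732, 0.681, 0.011, -0.001]
ft_force: [-1.9, -0.3, 8.5]
width: 0.0232
```

Call:
carry_out:
  rows:
    - [1,0.2,-0.03,0.021,0]
    - [1,0.2,-0.03,0.021,0]

```text
time: 10.5
ee_pos: [0.4839, -0.0114, 0.0832]
eef_rot: [0.732, 0.681, 0.012, 0.0]
ft_force: [-0.0, -0.7, 5.2]
width: 0.0234
```

Call:
carry_out:
  rows:
    - [1,0.2,-0.03,0.025,0]
    - [1,0.2,-0.03,0.024,0]

```text
time: 10.67
ee_pos: [0.4847, 0.002, 0.0831]
eef_rot: [0.732, 0.681, 0.013, 0.001]
ft_force: [0.6, -1.5, 6.1]
width: 0.0235
```

Call:
carry_out:
  rows:
    - [1,0.2,-0.03,0.026,0]
    - [1,0.2,-0.03,0.026,0]

```text
time: 10.83
ee_pos: [0.4855, 0.0155, 0.0831]
eef_rot: [0.732, 0.681, 0.014, 0.003]
ft_force: [0.0, 0.2, 7.3]
width: 0.0236
```

Call:
carry_out:
  rows:
    - [1,0.2,-0.03,0.026,0]
    - [1,0.2,-0.03,0.026,0]
    - [1,0.2,-0.03,0.026,0]

```text
time: 11.08
ee_pos: [0.4867, 0.0359, 0.0831]
eef_rot: [0.732, 0.681, 0.016, 0.004]
ft_force: [0.9, -0.0, 7.2]
width: 0.024
```

Call:
carry_out:
  rows:
    - [1,0.2,-0.02,0.026,0]
    - [1,0.2,-0.02,0.026,0]
    - [1,0.2,-0.02,0.026,0]

```text
time: 11.33
ee_pos: [0.4881, 0.0561, 0.0829]
eef_rot: [0.732, 0.681, 0.018, 0.006]
ft_force: [-2.1, -0.4, 9.2]
width: 0.0235
```

Call:
carry_out:
  rows:
    - [1,0.22,-0.03,0.024,0]
    - [1,0.25,-0.03,0.024,0]
    - [1,0.25,-0.03,0.025,0]

```text
time: 11.58
ee_pos: [0.4894, 0.0798, 0.083]
eef_rot: [0.732, 0.681, 0.02, 0.008]
ft_force: [-0.6, -0.4, 5.3]
width: 0.0235
```

Call:
carry_out:
  rows:
    - [1,0.24,-0.03,0.028,0]
    - [1,0.24,-0.03,0.028,0]

```text
time: 11.75
ee_pos: [0.4904, 0.0959, 0.0829]
eef_rot: [0.732, 0.681, 0.021, 0.009]
ft_force: [-0.3, -1.1, 6.9]
width: 0.0234
```

Call:
carry_out:
  rows:
    - [1,0.24,-0.03,0.028,0]
    - [1,0.24,-0.03,0.028,0]

```text
time: 11.92
ee_pos: [0.4913, 0.1119, 0.0829]
eef_rot: [0.732, 0.681, 0.022, 0.01]
ft_force: [-0.6, -1.1, 6.5]
width: 0.0234
```

Call:
carry_out:
  rows:
    - [1,0.18,-0.03,0.032,0]

```text
time: 12.0
ee_pos: [0.4917, 0.1186, 0.0828]
eef_rot: [0.732, 0.681, 0.023, 0.011]
ft_force: [-0.2, -0.3, 5.7]
width: 0.0235
```

Call:
carry_out:
  rows:
    - [1,0.18,-0.03,0.042,0]

```text
time: 12.08
ee_pos: [0.4919, 0.1251, 0.0822]
eef_rot: [0.732, 0.681, 0.024, 0.011]
ft_force: [1.6, 0.5, 2.7]
width: 0.0236
```

Call:
carry_out:
  rows:
    - [1,0.18,-0.03,0.075,0]

```text
time: 12.17
ee_pos: [0.4922, 0.1317, 0.0805]
eef_rot: [0.731, 0.681, 0.025, 0.011]
ft_force: [1.5, 1.1, 3.5]
width: 0.0235
```

Call:
carry_out:
  rows:
    - [1,0.15,-0.02,0.055,0]

```text
time: 12.25
ee_pos: [0.4923, 0.1363, 0.0791]
eef_rot: [0.731, 0.681, 0.025, 0.012]
ft_force: [-1.6, -8.8, 13.0]
width: 0.0238
```

Call:
carry_out:
  rows:
    - [1,-0.02,0,-0.1,0]
    - [1,0,0,-0.4,0]
    - [1,0,0,-0.8,0]
    - [1,0,0,-0.8,0]

```text
time: 12.58
ee_pos: [0.4846, 0.1349, 0.139]
eef_rot: [0.731, 0.682, 0.021, 0.008]
ft_force: [0.4, 0.1, -1.8]
width: 0.0238
```

```bash
python3 -c "
from h import *
show([.5385,.3775,.12],11.75)
n='side';im=camera(n);cv2.imwrite('pics/d.png',cv2.resize(im[110:280,240:440],None,fx=3,fy=3,interpolation=3))
print([(r['xy'],r['conf']) for r in pinpoint('tube',n)],proj(n,[[.4915,.092,.034]]))"
```

```text
t 12.58 pos [0.4846 0.1349 0.139 ] yaw 86.11 tilt [0.0415 0.016 ] F [ 0.37  0.14 -1.82] T [ 0.04 -0.16  0.01] w 0.0238 j7 0.94
 shift in tool axes, units: [8.18 1.21 0.84] turn units 14.87
[] [[352.01126815 214.18186235]]
```

View pics/d.png

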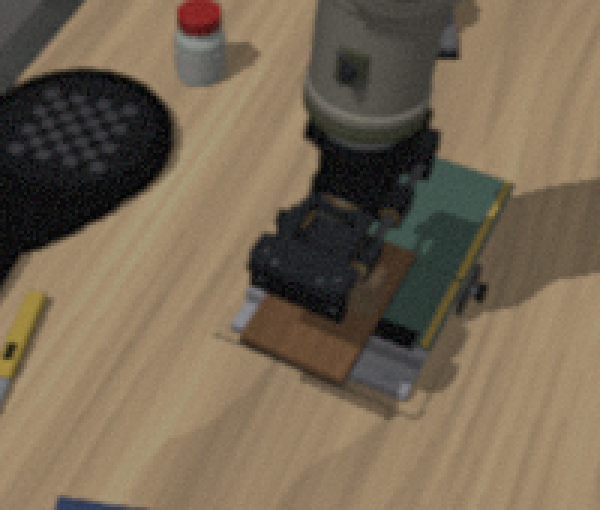

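Call:
carry_out:
  rows:
    - [1,0.52,0.08,0,1]
    - [1,0.53,0.03,0,1]
    - [1,0.53,-0.01,0,1]
    - [1,0.53,-0.06,0,1]
    - [1,0.52,-0.1,0,1]
    - [1,0.51,-0.15,0,1]
    - [1,0.49,-0.19,0,1]
    - [1,0.47,-0.24,0,1]
    - [1,0.45,-0.28,0,1]
    - [1,0.43,-0.31,0,1]
    - [1,0.4,-0.35,0,1]
    - [1,0.37,-0.38,0,1]
    - [1,0.33,-0.41,0,1]

```text
time: 13.77
ee_pos: [0.5359, 0.3327, 0.1359]
eef_rot: [0.988, 0.15, 0.018, 0.001]
ft_force: [0.0, -0.4, -2.7]
width: 0.0231
```

Run:
```python
from h import *
show([.5385,.3775,.12],11.75)
# felt unobstructed? top view now
for n in CAM: camera(n)
out={}
for q in('tube','rest','bed'):
    for n in CAM:
        for i,r in enumerate(silhouettes(q,n)):print(q,n,i,round(r['conf'],2),np.round(r['box']),r['mask'].sum())
uv={n:pinpoint('tube',n) for n in CAM};print({n:[(r['xy'],r['conf']) for r in v] for n,v in uv.items()})
if all(uv.values()):print(tri({n:v[0]['xy'] for n,v in uv.items()}))
```

```text
t 13.77 pos [0.5359 0.3327 0.1359] yaw 17.3 tilt [0.0356 0.0033] F [ 0.04 -0.38 -2.68] T [ 0.04 -0.07 -0.02] w 0.0231 j7 -0.6
 shift in tool axes, units: [ 0.51 -1.4   0.54] turn units 1.11
tube side 0 0.9 [356. 212.  47.  26.] 361
tube top 0 0.65 [332. 244.  14.  52.] 449
rest side 0 0.66 [290. 307.  83.  55.] 3264
bed side 0 0.92 [368. 204.  90. 100.] 4949
bed top 0 0.74 [364. 246. 105.  74.] 6536
{'side': [([354.2, 213.2], 0.54)], 'top': [([331.7, 244.6], 0.97)]}
(array([0.48584302, 0.08996115, 0.03859907]), [np.float64(0.0005043028245581693), np.float64(0.0005043028245583328)])
```

Run:
```python
from h import *
M={}
for n,(x0,y0,x1,y1) in(('top',(195,180,270,270)),('side',(235,265,345,340))):
    im=cv2.imread(f'pics/{n}0.png'); hsv=cv2.cvtColor(im,cv2.COLOR_BGR2HSV); k=cv2.inRange(hsv,(105,100,40),(130,255,255))
    z=np.zeros_like(k);z[y0:y1,x0:x1]=k[y0:y1,x0:x1]; z=cv2.morphologyEx(z,cv2.MORPH_CLOSE,np.ones((2,2)))
    h=np.argwhere(z)[:,::-1].astype(np.int32);w=np.zeros_like(k);cv2.fillConvexPoly(w,cv2.convexHull(h),1);M[n]=w>0;print(n,w.sum())
m=np.load('m.npz');B=dict(side=m['board_side_1'],top=m['board_top_0'])
for ns in(('top',),('side',),('top','side')):
    for q,mm,z in(('rest',M,0.),('board',B,.004)):
        p,c=fit(q,{n:mm[n] for n in ns},[.541,.375,z,.21],(0,1,3));print(ns,q,np.round(p[:2],4),round(np.rad2deg(p[3]),2),round(c,3))
```

```text
top 2480
side 3342
('top',) rest [0.5368 0.3688] 13.84 0.027
('top',) board [0.5391 0.3748] 11.96 0.041
('side',) rest [0.5379 0.3757] 12.7 0.071
('side',) board [0.5377 0.3766] 12.21 0.054
('top', 'side') rest [0.5359 0.3723] 13.74 0.142
('top', 'side') board [0.5382 0.3758] 12.34 0.102
```

Call:
carry_out:
  rows:
    - [1,0.16,-0.4,0.1,0.4]
    - [1,0.16,-0.4,0.3,0.4]
    - [1,0.1,-0.4,0.5,0.1]
    - [1,0,0,0.5,0]
    - [1,0,0,0.3,0]

```text
time: 14.68
ee_pos: [0.5439, 0.3688, 0.0876]
eef_rot: [0.994, 0.11, 0.022, -0.0]
ft_force: [-0.0, -1.8, -2.8]
width: 0.0234
```

```bash
python3 -c "
from h import *
show([.5365,.374,.045],12.8)"
```

```text
t 14.68 pos [0.5439 0.3688 0.0876] yaw 12.68 tilt [0.0428 0.005 ] F [-0.01 -1.76 -2.79] T [-0.03 -0.07 -0.06] w 0.0234 j7 -0.75
 shift in tool axes, units: [-0.26 -0.23  1.41] turn units -0.02
```

Call:
carry_out:
  rows:
    - [1,-0.15,-0.1,0.5,0]
    - [1,-0.12,-0.08,0.5,0]
    - [1,-0.08,-0.05,0.25,0]

```text
time: 14.93
ee_pos: [0.5344, 0.3702, 0.0466]
eef_rot: [0.994, 0.11, 0.021, 0.001]
ft_force: [-0.5, -0.7, -3.6]
width: 0.0239
```

```bash
python3 -c "
from h import *
show([.5365,.374,.041],12.8)"
```

```text
t 14.93 pos [0.5344 0.3702 0.0466] yaw 12.65 tilt [0.0423 0.0032] F [-0.5  -0.68 -3.61] T [-0.12 -0.06 -0.02] w 0.0239 j7 -0.79
 shift in tool axes, units: [ 0.09 -0.11  0.19] turn units -0.03
```

Call:
carry_out:
  rows:
    - [1,0.08,-0.1,0.03,0]

```text
time: 15.02
ee_pos: [0.5352, 0.372, 0.0438]
eef_rot: [0.994, 0.11, 0.02, 0.002]
ft_force: [0.7, 0.2, -2.7]
width: 0.0237
```

Run:
```python
from h import *
show([.5365,.374,.041],12.8)
ims=[]
for n,(x0,y0,x1,y1) in(('top',(190,170,290,270)),('side',(230,250,350,350))):
    im=camera(n)[y0:y1,x0:x1];ims.append(cv2.resize(im,(390,390),interpolation=3))
cv2.imwrite('pics/e.png',np.hstack(ims))
```

```text
t 15.02 pos [0.5352 0.372  0.0438] yaw 12.65 tilt [0.0399 0.0008] F [ 0.7   0.18 -2.71] T [0.02 0.01 0.02] w 0.0237 j7 -0.79
 shift in tool axes, units: [ 0.05 -0.06  0.1 ] turn units -0.03
```

View pics/e.png

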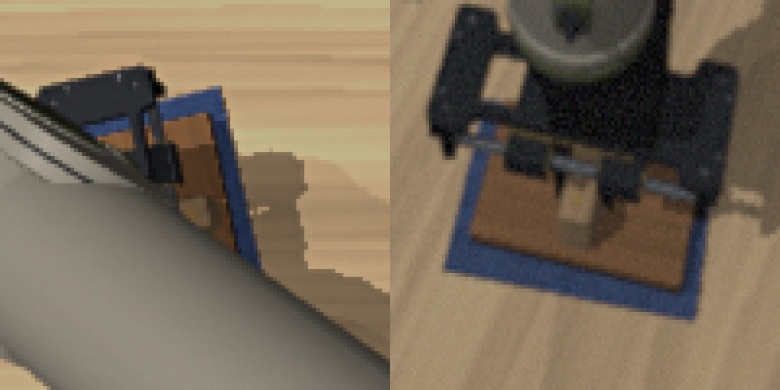

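Run:
```python
from h import *
def onz(n,u,v,z):
    c,_=CAM[n];X=c['extrinsics'];d=X[:3,:3]@[(u-c['cx'])/c['fx'],(v-c['cy'])/c['fy'],1];o=X[:3,3];return (o+d*(z-o[2])/d[2])[:2]
f=lambda px,py,z:onz('side',230+(px-390)/3.25,250+py/3.9,z)
fl,fr=f(445,268,.004),f(693,318,.004); bl,br=f(472,238,.0128),f(683,290,.0068)
print('felt',fl,fr,'board',bl,br,'len',np.linalg.norm(fl-fr),np.linalg.norm(bl-br))
d=(fl-fr)/np.linalg.norm(fl-fr);y=np.array([-d[1],d[0]])
cf=(fl+fr)/2-y*.0575; cb=(bl+br)/2-y*.045
e=(bl-br)/np.linalg.norm(bl-br)
print('felt c',cf,np.degrees(np.arctan2(d[1],d[0])),'board c',cb,np.degrees(np.arctan2(e[1],e[0])),'need move',cf-cb)
g=lambda px,py,z:onz('top',190+px/3.9,170+py/3.9,z)
print('top: felt right-top corner',g(221,88,.004),'board',g(209,113,.026), 'model felt', cf+d*.09-y*.0575,'board',cb+d*.075-y*.045)
```

```text
felt [0.60958175 0.45123274] [0.43916572 0.40726817] board [0.59853088 0.43033846] [0.45154955 0.39604375] len 0.17599576557952323 0.1509292540165476
felt c [0.5387375  0.37357342] 14.465956274096671 board c [0.53628143 0.36961778] 13.13367553011537 need move [0.00245608 0.00395564]
top: felt right-top corner [0.638534   0.33607894] board [0.6161049  0.33972552] model felt [0.64024794 0.34037881] board [0.62014486 0.3447798 ]
```

Call:
carry_out:
  rows:
    - [1,0.13,-0.12,0.04,-0.15]
    - [1,0,0,0.08,0]

```text
time: 15.28
ee_pos: [0.5414, 0.3784, 0.0442]
eef_rot: [0.993, 0.117, 0.022, 0.0]
ft_force: [0.6, -0.6, -2.0]
width: 0.0235
```

```bash
python3 -c "
from h import *
show([.5387,.3765,.040],13.4)"
```

```text
t 15.28 pos [0.5414 0.3784 0.0442] yaw 13.43 tilt [0.0447 0.0044] F [ 0.58 -0.64 -1.98] T [ 0.04 -0.06 -0.02] w 0.0235 j7 -0.78
 shift in tool axes, units: [-0.11  0.04  0.14] turn units 0.01
```

Call:
carry_out:
  rows:
    - [1,-0.1,0.04,0.12,0]
    - [1,-0.01,0,0.06,0]

```text
time: 15.45
ee_pos: [0.5398, 0.3771, 0.0399]
eef_rot: [0.993, 0.117, 0.024, -0.0]
ft_force: [-3.3, -2.1, 6.7]
width: 0.0234
```

```bash
python3 -c "
from h import *
show([.5387,.3765,.038],13.4)"
```

```text
t 15.45 pos [0.5398 0.3771 0.0399] yaw 13.41 tilt [0.0466 0.006 ] F [-3.25 -2.07  6.7 ] T [-0.46  1.44  0.09] w 0.0234 j7 -0.78
 shift in tool axes, units: [-0.04  0.01  0.06] turn units 0.0
```

Call:
carry_out:
  rows:
    - [-1,-0.01,0,0.01,0]
    - [-1,-0.01,0,0.01,0]
    - [-1,-0.01,0,0.01,0]
    - [-1,-0.01,0,0,0]
    - [-1,-0.01,0,0,0]
    - [-1,-0.01,0,0,0]
    - [-1,0,0,0,0]
    - [-1,0,0,0,0]

```text
time: 16.12
ee_pos: [0.5391, 0.3773, 0.0408]
eef_rot: [0.993, 0.117, 0.025, -0.001]
ft_force: [-0.2, -0.3, 0.2]
width: 0.069
```

```bash
python3 -c "
from h import *
show([.5387,.3765,.13],13.4)"
```

```text
t 16.12 pos [0.5391 0.3773 0.0408] yaw 13.4 tilt [0.05   0.0079] F [-0.15 -0.3   0.17] T [-0.04 -0.09 -0.  ] w 0.069 j7 -0.79
 shift in tool axes, units: [ 0.13  0.04 -2.97] turn units -0.0
```

Call:
carry_out:
  rows:
    - [-1,0.01,0,-0.3,0]
    - [-1,0,0,-0.6,0]
    - [-1,0,0,-0.9,0]
    - [-1,0,0,-0.9,0]
    - [-1,0,0,-0.9,0]
    - [-1,0,0.9,-0.9,0]
    - [-1,0,0.9,-0.5,0]
    - [-1,0,0.9,0,0]
    - [-1,0,0.9,0,0]
    - [-1,0,0.9,0,0]
    - [-1,0,0.9,0,0]
    - [-1,0,0.9,0,0]
    - [-1,0,0.9,0,0]
    - [-1,0,0.9,0,0]
    - [-1,0,0.9,0,0]
    - [-1,0,0.9,0,0]
    - [-1,0,0.9,0,0]
    - [-1,0,0.9,0,0]
    - [-1,0,0.9,0,0]

```text
time: 17.7
ee_pos: [0.6211, 0.0038, 0.2138]
eef_rot: [0.992, 0.126, 0.03, -0.003]
ft_force: [0.7, -0.4, -0.4]
width: 0.0868
```

Run:
```python
from h import *
show()
ims=[]
for n,(x0,y0,x1,y1) in(('top',(190,170,430,300)),('side',(220,140,430,350))):
    I=camera(n);cv2.imwrite(f'pics/{n}9.png',I);im=I[y0:y1,x0:x1];ims.append(cv2.resize(im,None,fx=760/(x1-x0) if n=='top' else 1,fy=760/(x1-x0) if n=='top' else 1,interpolation=3))
s=cv2.resize(I[250:350,230:350],(760//2,316));t=cv2.resize(I[150:260,300:420],(380,316))
cv2.imwrite('pics/f.png',np.vstack([cv2.resize(ims[0],(760,284)),np.hstack([s,t])]))
B={}
for n in CAM:
    r=silhouettes('board',n);P=proj(n,[[.5387,.3765,.02]])[0]
    r=[q for q in r if np.hypot(q['box'][0]-P[0],q['box'][1]-P[1])<20]
    if r:B[n]=r[0]['mask']
for ns in(('top',),('side',)):
    if ns[0] in B:
        p,c=fit('board',{n:B[n] for n in ns},[.541,.375,.004,.21],(0,1,3));print(ns,np.round(p[:2],4),round(np.rad2deg(p[3]),2),round(c,3))
```

```text
t 17.7 pos [0.6211 0.0038 0.2138] yaw 14.49 tilt [0.0592 0.0134] F [ 0.74 -0.36 -0.39] T [-0.04 -0.08 -0.03] w 0.0868 j7 0.0
('top',) [0.5397 0.3748] 13.04 0.044
('side',) [0.5383 0.3761] 13.57 0.032
```

View pics/f.png

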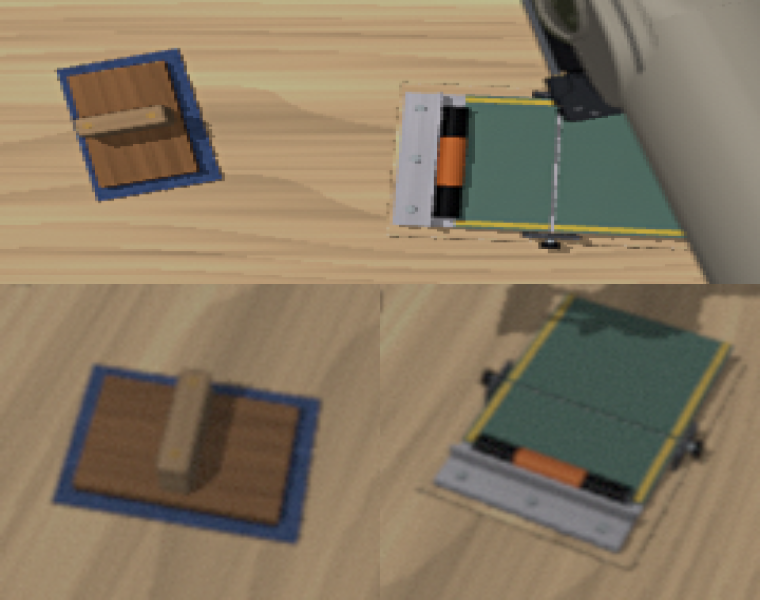

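```bash
python3 -c "
from bench import *
print(close_job())"
```

```text
the job is handed in; nothing more can be done
None
```

I rolled the tube in one stroke into the groove against the stop. I then lifted the board off, laid it back on its felt and handed the job in at about 18 s. I moved nothing else; the final views didn't cover the sander, knife or glue, so those three weren't checked.

- **Rolling force:** the force on the tube was about 8–14 N for most of the stroke.
    - Readings ranged from about 3.3 N to 16.5 N and were taken only between moves, so the true low and high are uncertain.
    - The two low readings, about 3.3 N and 3.9 N, came as the tube left the slot. Both are under the 4 N limit, by no more than about the sensor noise of 1 N.
    - It read about 6 N as the tube dropped into the groove. The highest readings were about 16.5 N at the start and 16 N when it met the stop. None passed the 20 N limit.
- **Tube:** both cameras show it home, with its sleeve, between the rubber edge and the stop. Its measured centre was y = 0.090 m, about 3 mm from the expected 0.093 m, which is within camera error. The board moved about 188 mm, which matches 93 mm of tube travel.
- **Board:** it lies flat on the felt, within about 0.5–1° of its direction. The side view puts it 1–3 mm off centre; the top view puts it about 6 mm off, which I put down mostly to parallax.
- **Tool tilt:** the tool drifted to about 2.5° of tilt during the stroke because the interface could not correct it. The board was therefore not perfectly parallel to the bed late in the roll.

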